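# Load the test kiln, seat its lid on the pins and switch it on

### The job

Load the little test kiln for a glaze firing: lay the blue tile flat, glaze side up, in the middle of the kiln shelf, clear of the walls, and leave the red tile where it is. Then lower the kiln lid gently over its two locating pins until it lies flat on the rim all round, and only then turn the red isolator switch on the control box clockwise to its stop. Set things down rather than dropping them, and leave the other things on the table alone.

Things in the scene. Friction and masses are not known exactly. Their poses are not given: they have to be found in the camera images.
- blue_tile_center (a point): the tile to fire: a small glaze test tile with a terracotta body and a blue top face, 34 x 50 x 9 mm, lying flat on the table. This point is its centre, 4.5 mm above its underside; x is along the 34 mm side, y along the 50 mm side, z out of the glazed top face.
- red_tile_center (a point): the tile that stays out: same form (34 x 50 x 8 mm) with a red-brown top face. This point is its centre, 4 mm above its underside. The two tiles may swap places.
- lid_grip (a point): centre of the wooden bar handle of the loose kiln lid (0.4 to 0.75 kg, 180 x 180 mm pale firebrick slab 22 mm thick in a steel band, lying on the table handle up). The bar runs along y: 118 mm long, 16 mm square, posts at y = +-50 mm, free below for 26 mm. The point is 56 mm above the lid's flat underside, over its middle; z up. The lid fits either way round (half a turn).
- lid_hole (a point): centre of one of the lid's two 12 mm through holes, on its underside. The holes are in steel lugs 32 mm wide, 5 mm thick, level with the underside, that stick out at lid x = +105 (this one) and -105 mm from the lid's middle, y = 0. x, y, z as lid_grip: this point is at (105, 0, -56) mm there.
- kiln_mouth (a point): centre of the square mouth of the fixed test kiln (steel case 178 x 178 mm, pale brick walls 24 mm thick), at its rim, 121 mm above the table. Opening 130 x 130 mm. z up, x from the kiln's front to its back. Seated, the lid's underside lies on the rim and lid_grip is 56 mm straight above this point, its x along this x, either way.
- kiln_pin (a point): tip of the kiln's back locating pin. Two upright brass pins, 8 mm thick, stand outside the case at x = +105 (back, this one) and -105 mm (front) of kiln_mouth, y = 0; they rise 18 mm above the rim, the top 8 mm tapered to a 2.6 mm tip. The lid's two holes go over them.
- kiln_shelf (a point): centre of the top face of the pale kiln shelf (116 x 116 mm) on the floor of the chamber, 41 mm below kiln_mouth (80 mm above the table); axes as kiln_mouth.
- isolator_grip (a point): red handle of the rotary isolator switch, on the grey control box on the kiln's right side (170 mm from the kiln's middle along its -y). The point is on the upright turning axis at mid-height of the handle: a bar 50 x 14 mm, 26 mm high, along this frame's x, turning with the switch; its top is 11 mm above the point, its round foot (radius 21 mm) 13 mm below, the box top 26 mm below.
- isolator (a joint): angle of the isolator switch in rad: 0 is off (the handle along the kiln's x), it grows as the switch is turned clockwise seen from above, the stop at 1.4 is on. Light friction (0.05 N m), it stays where it is left; it starts between 0 and 0.15.
- jar_center (a point): bystander: a lidded glass jar of white slip, 80 mm across, 136 mm high, behind the kiln; the point is its centre, 68 mm up.
- stamp_center (a point): bystander: a small wooden stamp block with a knob, 34 x 34 x 58 mm, front right; the point is its centre.
- tape_center (a point): bystander: a roll of masking tape lying flat, 96 mm across, 25 mm high, near the front edge; the point is its centre.
Mind the look-alikes: they are no part of the job. What is meant by the part that bears blue_tile_center is not green or yellow, and is the smaller of those in its own colour.

How it is judged:
By the outcome, as a careful person would: the job done as asked, in the order asked, and still so for the second after the job is handed in, with the robot touching nothing.
It also fails if it takes over 72 s, if anything falls off the work surface, if the arm or the gripper's body presses on something with over 40 N, if the wrist force passes 120 N, or if a joint passes its speed limit or range.

### The arm

A 6-joint arm with a two-finger parallel gripper is mounted at the origin on a cart in front of the work surface, level with it; the furniture and walls round the work are solid. World frame = base frame: x ahead of the robot, y to its left, z up, the work surface at z = 0. Lengths are in m, angles in rad, forces in N, time in s.
With the tool pointing down it reaches from about 0.275 to 0.825 m from the base axis. Payload 4.9 kg.
Tool frame: the origin (TCP) lies at the very end of the fingers, on their centre line; the grasp point (between the pads) lies bot.hold_point_z behind it (bot.hold_point_z is the distance from the TCP to the grasp point, in m); z points along the fingers, y is the line along which they close (so a half turn about z gives the same grasp; the last joint's range is limited). The gripper opens to 85 mm and grips with 20 to 120 N. Pads are 22 mm wide; open, the fingers measure 114 mm over their backs; the gripper's body (76 mm by 85 mm) begins 54 mm behind the grasp point. The pads swing forward as they close: fully open they stand 13 mm farther back than shut.
Start: joints at [0.991, 0.326, -0.193, 1.052, 0, 1.437], TCP at [0.237, 0.496, 0.231] pointing down, gripper open.
Joint ranges: [-2.65, 2.65], [-0.97, 1.79], [-1.3, 1.35], [-1.93, 2.1], [-1.47, 1.37], [-3.14, 3.14]. Speed limits (rad/s): [2.57, 2.57, 3.14, 3.14, 3.14, 3.14].

### API

Orientations are given as a 3x3 rotation matrix whose columns are the frame's x, y, z axes.
In Python, from workcell import bot gives the robot as it stands.
- The arm moves only by the tool step_arm, never from a script. Its argument "deltas" is one flat list of numbers, 6 for each row, row after row: the shift along the tool's x, y, z normalised to -1 to 1, where 1 is 10 cm, then the turn, a rotation vector about the tool's x, y, z normalised to -1 to 1, where 1 is pi rad. A call has 1 to 12 rows; each row is the pose to reach, as a shift and turn from the pose commanded when the call began, along the tool's axes at that moment, turning the shorter way round; what a row does not reach only later rows make up. A row lasts 1/8 s, in which the tool goes at most 62.5 mm and 10.7 degrees, less where a joint would pass 70% of its speed; a pose out of reach is approached as far as the arm can. A call with a number of a shift or a turn outside -1 to 1 is refused whole. A call with a gripper value outside its range is refused whole. "grip" is the opening, from -1 (shut) to 1 (fully open), so that 0 is half open, set as the call begins (left out, the last holds). The fingers move at their own pace and stop on an object; the grip force is fixed at half the most. Time passes only in rows, so rows that repeat a pose let the fingers close. It gives the time, the measured TCP pose, the force, the opening and the grip force at its end, in the units of the state.
- bot.state(): the state, without advancing time (a new reading comes with each control period).
- bot.grab_frame(name): name is "scene" or "top" or "wrist"; returns the picture (480x640x3 uint8, red, green, blue); there is no depth.
- bot.get_calibration(name): a dict with "mtx" (3x3 intrinsics, pixels), "rvec" (rotation vector, rad) and "tvec" (3), from world to camera coordinates, as OpenCV has them. Camera axes: x right, y down, z forward; pixel columns grow to the right and rows downward; lengths in m; the calibration is good to about 2 mm. A picture is of the moment at which its call begins: read the wrist's pose just before it. get_calibration takes no time and is no camera call; for the wrist camera it gives the pose at the moment of the call.
- bot.job_done(): hands the job in; it is judged then, once.
The state is a dict: "time_s": time; "joint_pos": joint angles; "qvel": joint speeds; "effort": joint torques, N m; "tcp_pos": TCP position; "tcp_rot": TCP orientation; "force": force on the tool from outside, world axes, zero at the start; "ft_torque": the same for the moment, N m; "grip_width": opening from 0.0 (shut) to 1.0 (fully open); "gripper_force": force on a finger pad.
Only numpy, scipy, OpenCV 4.12 (cv2) and the standard library are available. Lean on these libraries where they do the work, as an engineer would, in place of code of your own. Each camera call takes 0.05 s, during which the arm holds its last target. There are 200 camera calls.

## Working session

There is one attempt and no reset: what is moved stays moved. The work goes in short steps, Python scripts to look and compute and a tool call to move; the robot and the scene stay as the last step left them, time stands still between calls to the robot, and variables do not carry over. Pictures are saved under pics/ and viewed, at most 10 in all, crops included, and the job is handed in when it is done.

Besides the shell and the picture viewer there is one more tool, called as a command line: name --argument value ..., lists and objects as JSON in quotes. step_arm: Moves the arm, as the interface text tells. Scaled input: -1 to 1 covers 10 cm each way for a shift and pi rad each way for a turn. Its arguments: {"type":"object","properties":{"deltas":{"type":"array"},"grip":{"type":"number"}},"required":["deltas"]}

```bash
mkdir -p pics; cat > h.py <<'E'
import numpy as np, cv2
from workcell import bot
def cal(n):
    c=bot.get_calibration(n); R=cv2.Rodrigues(np.array(c["rvec"],float))[0]
    return np.array(c["mtx"],float),R,np.array(c["tvec"],float).ravel()
def ray(c,uv,z):
    K,R,t=c; d=R.T@np.linalg.solve(K,np.array([uv[0],uv[1],1.])); o=-R.T@t
    return o+d*(z-o[2])/d[2]
def proj(c,p):
    K,R,t=c; q=K@(R@np.array(p,float)+t); return q[:2]/q[2]
def grab(n,f):
    c=cal(n); im=np.array(bot.grab_frame(n)); cv2.imwrite("pics/"+f,im[:,:,::-1]); return c,im
E
python3 - <<'E'
from h import *
s=bot.state(); print(s["time_s"],s["tcp_pos"],np.round(s["tcp_rot"],3),s["grip_width"],bot.hold_point_z)
for n in ("top","scene"):
    c,_=grab(n,n+"0.png"); print(n,-c[1].T@c[2],c[0][0,0])
E
```

```text
0.0 [0.23682576 0.49575694 0.2305147 ] [[-0.902  0.431 -0.001]
 [ 0.431  0.902 -0.001]
 [ 0.    -0.002 -1.   ]] 0.9987101850447468 0.0187
top [0.19400675 0.04077436 1.82494956] 549.0529493429528
scene [-0.44720438 -0.55429602  1.1728202 ] 615.7334548352621
```

View pics/top0.png

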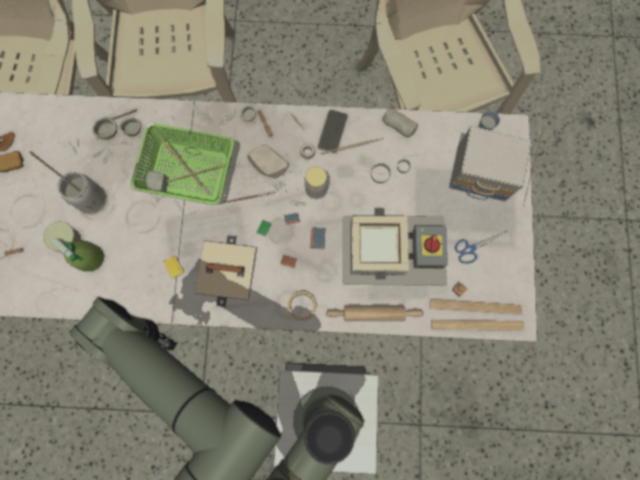

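View pics/scene0.png

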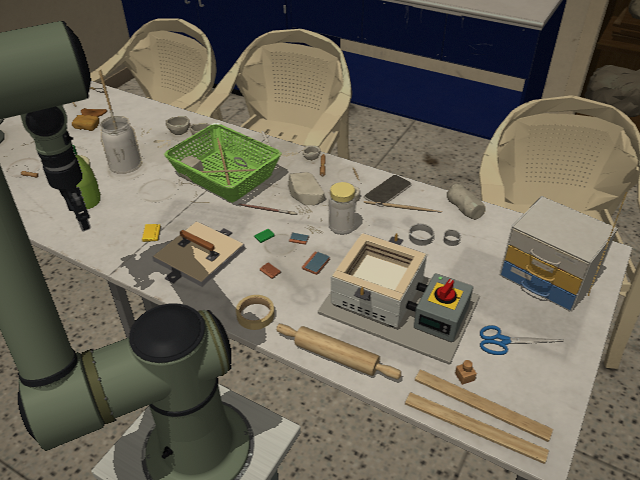

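The top view shows two blue tiles, at (292,218) and (318,237). The others are red (289,261), green (263,228) and yellow (174,267). The lid is at (226,268), the kiln at (380,243) and the isolator at (431,244). The smaller blue tile at (292,218) matches the description; I'll check its size and take a close crop.

```bash
python3 - <<'E'
from h import *
for n,win in (("top",(245,195,345,275)),("scene",(250,225,340,285))):
    c=cal(n); im=cv2.imread(f"pics/{n}0.png"); hsv=cv2.cvtColor(im,cv2.COLOR_BGR2HSV)
    m=cv2.inRange(hsv,(90,50,40),(130,255,255))
    r=cv2.inRange(hsv,(0,90,60),(12,255,255))
    for nm,mm in (("blue",m),("red",r)):
        k,l,st,ce=cv2.connectedComponentsWithStats(mm)
        for i in range(1,k):
            u,v=ce[i]
            if st[i,4]>15 and win[0]<u<win[2] and win[1]<v<win[3]:
                ys,xs=np.nonzero(l==i)
                P=np.array([ray(c,(a,b),.009)[:2] for a,b in zip(xs,ys)],np.float32)
                q=cv2.minAreaRect(P*1000); print(n,nm,ce[i],st[i,4],np.round(ray(c,(u,v),.009),4),q)
c=cal("top")
print("lid",ray(c,(226,268),.056),"handle",ray(c,(225,268),.06),"kiln",ray(c,(380,243),.121),"pins",ray(c,(379,211),.139),ray(c,(380,279),.139),"iso",ray(c,(431,244),.1))
print("lugs",ray(c,(231,240),.005),ray(c,(222,301),.005))
im=cv2.imread("pics/scene0.png")[215:295,235:345]
cv2.imwrite("pics/crop0.png",cv2.resize(im,None,fx=6,fy=6,interpolation=cv2.INTER_CUBIC))
E
```

```text
top red [288.32038835 260.95145631] 103 [0.5077 0.1501 0.009 ] ((507.7265930175781, 150.06640625), (42.622371673583984, 26.89203643798828), 75.16605377197266)
scene blue [298.94565217 236.54347826] 92 [0.66   0.1501 0.009 ] ((660.0868530273438, 149.69790649414062), (24.030803680419922, 46.09828186035156), 14.895559310913086)
scene blue [316.65777778 261.68      ] 225 [0.595 0.055 0.009] ((595.8561401367188, 54.837989807128906), (34.481563568115234, 69.74230194091797), 89.52922058105469)
scene red [297.30188679 241.09433962] 53 [0.6412 0.1442 0.009 ] ((640.9882202148438, 144.35000610351562), (12.84215259552002, 47.88249588012695), 15.070474624633789)
scene red [312.78571429 264.47321429] 112 [0.5804 0.0587 0.009 ] ((589.9818725585938, 56.31904983520508), (50.879478454589844, 74.4976806640625), 88.92485046386719)
scene red [269.55737705 270.01092896] 183 [0.5055 0.1497 0.009 ] ((505.6785888671875, 150.03659057617188), (53.523353576660156, 35.28456497192383), 75.9819107055664)
lid [0.46686784 0.3489493  0.056     ] handle [0.46609964 0.35150253 0.06      ] kiln [ 0.55949188 -0.1436308   0.121     ] pins [ 0.65933907 -0.13623006  0.139     ] [ 0.44187921 -0.14418018  0.139     ] iso [ 0.56830844 -0.30934867  0.1       ]
lugs [0.57132447 0.34869974 0.005     ] [0.36386013 0.36208403 0.005     ]
```

View pics/crop0.png

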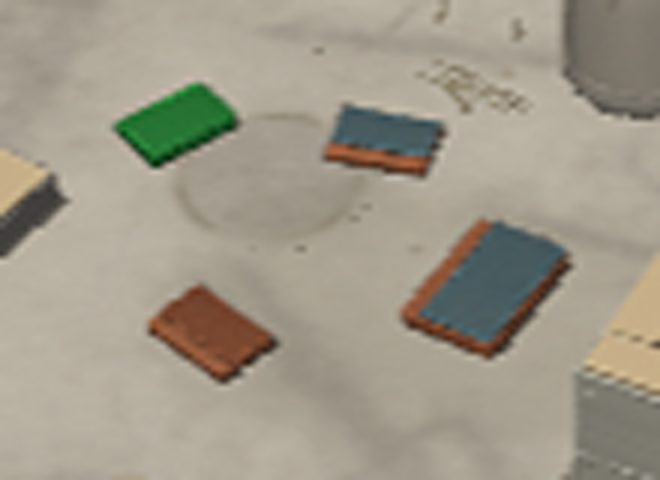

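The close crop shows the small blue tile at top-right of the group, lying flat with its blue face up. The larger blue tile is below it, the red tile is at lower left and green is at upper left. I'll take the small blue tile, at about (0.658, 0.149), with its long side at about 105°. Next I'll plan the approach.

```bash
cat > plan.py <<'E'
import sys
from h import *
def plan(pos,yawdeg):
    "shift in the present tool axes (units of 10 cm), turn about tool z (units of pi) to tool-y heading yawdeg"
    s=bot.state(); R=np.array(s["tcp_rot"]); p=np.array(s["tcp_pos"])
    d=R.T@(np.array(pos)-p)/0.1
    y=np.radians(yawdeg); Y=np.array([np.cos(y),np.sin(y),0]); Z=np.array([0,0,-1.]); T=np.c_[np.cross(Y,Z),Y,Z]
    r=cv2.Rodrigues(R.T@T)[0].ravel()/np.pi
    print("t",round(s["time_s"],2),"p",np.round(p,4),"yaw",round(np.degrees(np.arctan2(R[1,1],R[0,1])),2),"d",np.round(d,3),"r",np.round(r,4),"n",np.abs(d).max().round(2),"F",np.round(s["force"],1),"g",np.round(s["grip_width"],3))
if __name__=="__main__": plan([float(a) for a in sys.argv[1:4]],float(sys.argv[4]))
E
python3 plan.py 0.62 0.14 0.23 15
```

```text
t 0.1 p [0.2368 0.4958 0.2306] yaw 64.46 d [-4.991 -1.558  0.007] r [-5.000e-04  2.000e-04  2.748e-01] n 4.99 F [ 0.4  0.3 -0.7] g 1.004
```

step_arm --deltas '[-0.5, -0.15, 0, 0, 0, 0.1, -1, -0.31, 0, 0, 0, 0.15, -1, -0.31, 0, 0, 0, 0.2, -1, -0.31, 0, 0, 0, 0.275, -1, -0.31, 0, 0, 0, 0.275]' --grip 1

```text
time_s: 0.72
tcp_pos: [0.314, 0.4247, 0.2309]
tcp_rot: [[-0.253, 0.967, -0.001], [0.967, 0.253, -0.001], [-0.0, -0.001, -1.0]]
force: [-0.4, -0.3, -0.4]
grip_width: 0.998
gripper_force: 0.0
```

step_arm --deltas '[-0.45, 0.28, 0, 0, 0, 0, -0.885, 0.556, 0, 0, 0, 0, -0.885, 0.556, 0, 0, 0, 0]'

```text
time_s: 1.1
tcp_pos: [0.3926, 0.352, 0.2309]
tcp_rot: [[-0.253, 0.967, 0.0], [0.967, 0.253, -0.001], [-0.001, -0.0, -1.0]]
force: [-0.5, -0.4, -0.4]
grip_width: 0.998
gripper_force: 0.0
```

step_arm --deltas '[-0.45, 0.28, 0, 0, 0, 0, -0.885, 0.556, 0, 0, 0, 0, -0.885, 0.556, 0, 0, 0, 0]'

```text
time_s: 1.48
tcp_pos: [0.4687, 0.2814, 0.2308]
tcp_rot: [[-0.254, 0.967, -0.0], [0.967, 0.254, -0.0], [-0.0, -0.0, -1.0]]
force: [-1.0, 0.7, 0.7]
grip_width: 1.0
gripper_force: 0.0
```

step_arm --deltas '[-0.45, 0.28, 0, 0, 0, 0, -0.885, 0.556, 0, 0, 0, 0, -0.885, 0.556, 0, 0, 0, 0]'

```text
time_s: 1.85
tcp_pos: [0.5448, 0.2108, 0.2307]
tcp_rot: [[-0.255, 0.967, -0.0], [0.967, 0.255, -0.0], [0.0, -0.0, -1.0]]
force: [-0.7, -0.2, -0.2]
grip_width: 0.998
gripper_force: 0.0
```

step_arm --deltas '[-0.45, 0.28, 0, 0, 0, 0, -0.885, 0.556, 0, 0, 0, 0, -0.885, 0.556, 0, 0, 0, 0, -0.885, 0.556, 0, 0, 0, 0]'

```text
time_s: 2.35
tcp_pos: [0.6187, 0.1422, 0.2308]
tcp_rot: [[-0.26, 0.966, -0.002], [0.966, 0.26, 0.001], [0.001, -0.002, -1.0]]
force: [0.2, -0.5, -0.3]
grip_width: 1.001
gripper_force: 0.0
```

```bash
python3 plan.py 0.658 0.149 0.2 15; python3 - <<'E'
from h import *
c,im=grab("wrist","w1.png"); print(-c[1].T@c[2],c[1][2])
hsv=cv2.cvtColor(im,cv2.COLOR_RGB2HSV); m=cv2.inRange(hsv,(90,50,40),(130,255,255))
k,l,st,ce=cv2.connectedComponentsWithStats(m)
for i in range(1,k):
    if st[i,4]>300:
        ys,xs=np.nonzero(l==i); P=np.array([ray(c,(a,b),.009)[:2] for a,b in zip(xs,ys)],np.float32)
        print(ce[i],st[i,4],cv2.minAreaRect(P*1000))
E
```

```text
t 2.35 p [0.6187 0.1422 0.2308] yaw 15.04 d [-0.037  0.397  0.307] r [-0.0006 -0.0004  0.0002] n 0.4 F [ 0.2 -0.5 -0.3] g 1.001
[0.59983538 0.21619019 0.37433072] [ 0.07616675 -0.28973473 -0.95407149]
```

View pics/w1.png

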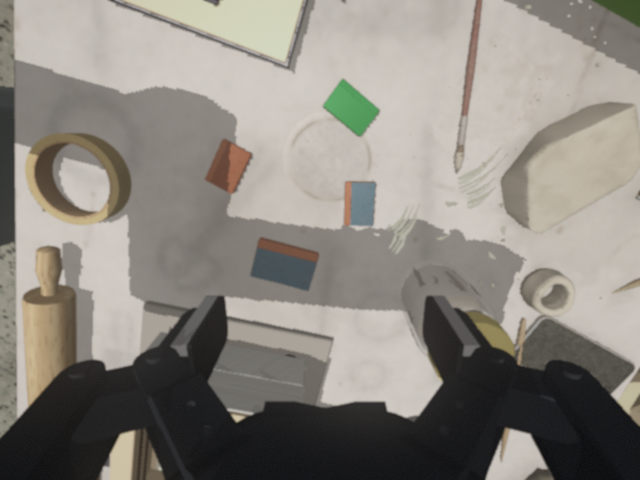

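The wrist view shows the small blue tile at (360,203), the large blue tile at (285,263), red at (229,165) and green at (351,107). The tool is above a clear area, and the jar is at (470,320). The mask missed the tile, so I'll retune it.

```bash
python3 - <<'E'
from h import *
c=cal("wrist"); im=cv2.imread("pics/w1.png"); hsv=cv2.cvtColor(im,cv2.COLOR_BGR2HSV); print(hsv[203,366],hsv[203,349],hsv[265,285])
h=hsv[203,366].astype(int)
for nm,m in (("blue",cv2.inRange(hsv,(95,60,40),(125,255,255))),("blue+body",cv2.inRange(hsv,(95,60,40),(125,255,255))|cv2.inRange(hsv,(0,90,60),(14,255,255)))):
  k,l,st,ce=cv2.connectedComponentsWithStats(m)
  for i in range(1,k):
    if st[i,4]>100 and 80<ce[i][1]<300:
        ys,xs=np.nonzero(l==i); P=np.array([ray(c,(a,b),.009)[:2] for a,b in zip(xs,ys)],np.float32)
        print(nm,np.round(ce[i]),st[i,4],cv2.minAreaRect(P*1000))
E
```

```text
[ 98  53 136] [ 10 112 173] [99 41 87]
blue+body [228. 166.] 1366 ((509.2455749511719, 151.5086212158203), (48.55612564086914, 32.20620346069336), 76.07158660888672)
blue+body [347. 203.] 206 ((643.6304321289062, 146.33468627929688), (5.365755081176758, 47.22502136230469), 14.562323570251465)
blue+body [287. 250.] 535 ((592.8716430664062, 76.48687744140625), (11.00343132019043, 69.274169921875), 89.47126007080078)
```

```bash
python3 - <<'E'
from h import *
c=cal("wrist"); im=cv2.imread("pics/w1.png"); hsv=cv2.cvtColor(im,cv2.COLOR_BGR2HSV)
m=cv2.inRange(hsv,(85,30,60),(125,255,255))
k,l,st,ce=cv2.connectedComponentsWithStats(m)
for i in range(1,k):
    if st[i,4]>200 and 80<ce[i][1]<300:
        ys,xs=np.nonzero(l==i); P=np.array([ray(c,(a,b),.009)[:2] for a,b in zip(xs,ys)],np.float32)
        print(np.round(ce[i]),st[i,4],cv2.minAreaRect(P*1000))
E
```

```text
[362. 203.] 873 ((660.17822265625, 150.22650146484375), (23.6917667388916, 46.10285568237305), 15.066217422485352)
[283. 269.] 1596 ((592.7122192382812, 51.04727554321289), (35.24254608154297, 68.61225891113281), 89.29109954833984)
```

The blue face plus the body strip measures about 33 x 47 mm, which is the 34 x 50 tile. Its centre is about (0.656, 0.149) with heading 15°. Descending.

```bash
python3 plan.py 0.656 0.149 0.05 15
```

```text
t 2.4 p [0.6186 0.1424 0.2311] yaw 15.08 d [-0.035  0.38   1.81 ] r [-0.0004 -0.0003  0.0004] n 1.81 F [-1.3  0.   0.1] g 1.0
```

step_arm --deltas '[-0.035, 0.38, 0.2, 0, 0, 0, -0.035, 0.38, 0.6, 0, 0, 0, -0.035, 0.38, 0.95, 0, 0, 0, -0.035, 0.38, 0.95, 0, 0, 0]' --grip 0.25

```text
time_s: 2.9
tcp_pos: [0.6542, 0.1485, 0.1334]
tcp_rot: [[-0.26, 0.966, -0.007], [0.966, 0.26, -0.0], [0.001, -0.007, -1.0]]
force: [0.1, -0.1, 0.5]
grip_width: 0.626
gripper_force: 0.0
```

step_arm --deltas '[0, 0, 0.4, 0, 0, 0, 0, 0, 0.8, 0, 0, 0, 0, 0, 0.9, 0, 0, 0, 0, 0, 0.9, 0, 0, 0]'

```text
time_s: 3.4
tcp_pos: [0.6582, 0.1476, 0.0477]
tcp_rot: [[-0.259, 0.966, 0.001], [0.966, 0.259, 0.0], [-0.0, 0.001, -1.0]]
force: [-1.1, 0.3, 0.7]
grip_width: 0.625
gripper_force: 0.0
```

step_arm --deltas '[0, 0, 0.2, 0, 0, 0, 0, 0, 0.35, 0, 0, 0, 0, 0, 0.4, 0, 0, 0, 0, 0, 0.4, 0, 0, 0]'

```text
time_s: 3.9
tcp_pos: [0.6574, 0.1469, 0.0056]
tcp_rot: [[-0.258, 0.966, -0.001], [0.966, 0.258, -0.0], [0.0, -0.001, -1.0]]
force: [-0.2, -1.1, 0.2]
grip_width: 0.626
gripper_force: 0.0
```

step_arm --deltas '[0, 0, 0.02, 0, 0, 0, 0, 0, 0.03, 0, 0, 0, 0, 0, 0.03, 0, 0, 0]'

```text
time_s: 4.28
tcp_pos: [0.658, 0.147, 0.0034]
tcp_rot: [[-0.258, 0.966, 0.0], [0.966, 0.258, 0.0], [-0.0, 0.0, -1.0]]
force: [-0.0, -0.6, -0.1]
grip_width: 0.624
gripper_force: 0.0
```

step_arm --deltas '[0, 0, 0.01, 0, 0, 0, 0, 0, 0.02, 0, 0, 0, 0, 0, 0.02, 0, 0, 0]'

```text
time_s: 4.65
tcp_pos: [0.6577, 0.147, 0.0012]
tcp_rot: [[-0.258, 0.966, -0.0], [0.966, 0.258, -0.0], [0.0, -0.0, -1.0]]
force: [-0.5, 0.4, 0.4]
grip_width: 0.628
gripper_force: 0.0
```

step_arm --deltas '[0, 0, 0.01, 0, 0, 0, 0, 0, 0.01, 0, 0, 0, 0, 0, 0.01, 0, 0, 0, 0, 0, 0.01, 0, 0, 0]' --grip -0.4

```text
time_s: 5.15
tcp_pos: [0.6582, 0.1471, 0.0006]
tcp_rot: [[-0.258, 0.966, 0.001], [0.966, 0.258, 0.0], [-0.0, 0.001, -1.0]]
force: [0.2, -0.7, 2.8]
grip_width: 0.371
gripper_force: 59.8
```

step_arm --deltas '[0, 0, -0.05, 0, 0, 0, 0, 0, -0.2, 0, 0, 0, 0, 0, -0.5, 0, 0, 0, 0, 0, -1, 0, 0, 0, 0, 0, -1, 0, 0, 0]'

```text
time_s: 5.78
tcp_pos: [0.6615, 0.1475, 0.1062]
tcp_rot: [[-0.258, 0.966, 0.009], [0.966, 0.258, 0.001], [-0.001, 0.009, -1.0]]
force: [0.9, -0.0, -0.4]
grip_width: 0.373
gripper_force: 59.5
```

```bash
python3 plan.py 0.555 -0.14 0.23 0; python3 - <<'E'
from h import *
c,im=grab("wrist","w2.png")
E
```

```text
t 5.78 p [0.6615 0.1475 0.1062] yaw 14.96 d [-2.504 -1.76  -1.251] r [0.003  0.0001 0.0831] n 2.5 F [ 0.9 -0.  -0.4] g 0.373
```

View pics/w2.png

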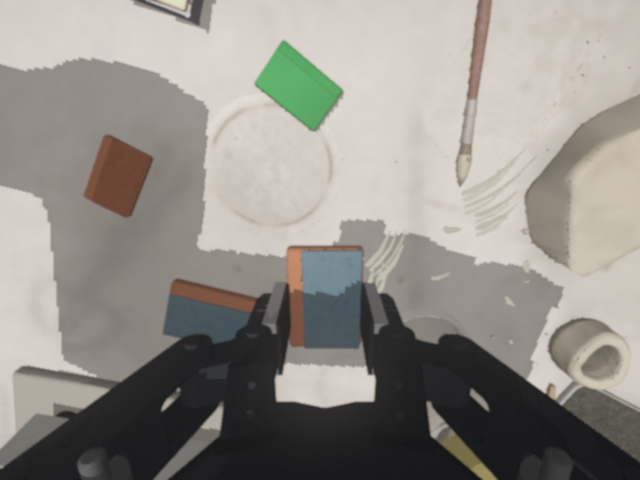

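The wrist view shows the tile held between the pads at (325,297), face up and level. Next I'll carry it high past the kiln to view the kiln.

step_arm --deltas '[0, 0, -0.4, 0, 0, 0.02, -0.2, -0.2, -0.8, 0, 0, 0.05, -0.6, -0.6, -1, 0, 0, 0.083, -1, -0.6, -1, 0, 0, 0.083, -1, -0.6, -1, 0, 0, 0.083]'

```text
time_s: 6.45
tcp_pos: [0.6255, 0.0323, 0.1998]
tcp_rot: [[0.004, 1.0, -0.001], [1.0, -0.004, -0.0], [-0.0, -0.001, -1.0]]
force: [-0.2, 0.2, -1.1]
grip_width: 0.371
gripper_force: 59.7
```

step_arm --deltas '[-0.4, -0.12, -0.07, 0, 0, 0, -0.88, -0.25, -0.15, 0, 0, 0, -0.88, -0.25, -0.15, 0, 0, 0]'

```text
time_s: 6.82
tcp_pos: [0.5999, -0.055, 0.2149]
tcp_rot: [[0.003, 1.0, -0.001], [1.0, -0.003, -0.0], [-0.0, -0.001, -1.0]]
force: [0.5, 0.0, -0.9]
grip_width: 0.376
gripper_force: 59.7
```

step_arm --deltas '[-0.4, -0.12, -0.07, 0, 0, 0, -0.88, -0.25, -0.15, 0, 0, 0, -0.88, -0.25, -0.15, 0, 0, 0]'

```text
time_s: 7.2
tcp_pos: [0.5754, -0.1424, 0.23]
tcp_rot: [[0.003, 1.0, -0.0], [1.0, -0.003, 0.0], [0.0, -0.0, -1.0]]
force: [-0.3, 0.5, -0.6]
grip_width: 0.37
gripper_force: 59.7
```

step_arm --deltas '[-0.4, -0.12, -0.07, 0, 0, 0, -0.88, -0.25, -0.15, 0, 0, 0, -0.88, -0.25, -0.15, 0, 0, 0, -0.88, -0.25, -0.15, 0, 0, 0]'

```text
time_s: 7.7
tcp_pos: [0.551, -0.2274, 0.2444]
tcp_rot: [[-0.002, 1.0, -0.001], [1.0, 0.002, 0.002], [0.002, -0.001, -1.0]]
force: [-0.1, 0.6, -0.2]
grip_width: 0.376
gripper_force: 59.7
```

```bash
python3 plan.py 0.555 -0.14 0.25 0; python3 - <<'E'
from h import *
c,im=grab("wrist","w3.png"); np.savez("w3.npz",K=c[0],R=c[1],t=c[2])
E
```

```text
t 7.7 p [ 0.551  -0.2274  0.2444] yaw 0.09 d [ 0.874  0.041 -0.054] r [-0.0003 -0.0006  0.0005] n 0.87 F [-0.1  0.6 -0.2] g 0.376
```

View pics/w3.png

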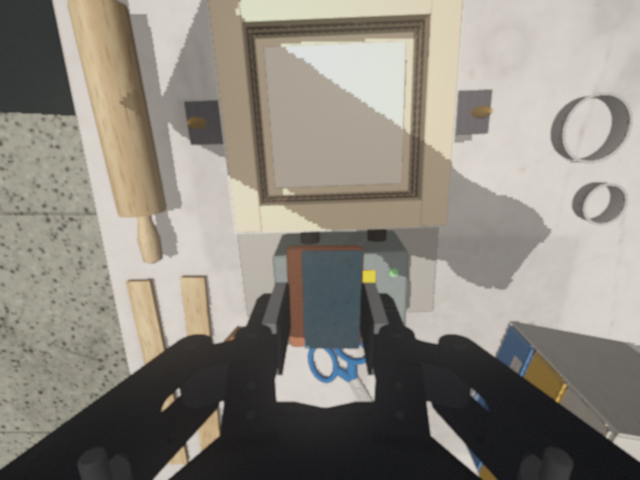

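The wrist view shows the kiln opening bounded at about (246,22)–(430,200), the front pin near (196,122), the back pin near (482,112) and the control box below the tile. Next come the pin tips and rim edges by mask.

```bash
python3 - <<'E'
from h import *
d=np.load("w3.npz"); c=(d["K"],d["R"],d["t"]); im=cv2.imread("pics/w3.png"); hsv=cv2.cvtColor(im,cv2.COLOR_BGR2HSV)
m=cv2.inRange(hsv,(8,120,60),(25,255,255)); k,l,st,ce=cv2.connectedComponentsWithStats(m)
for i in range(1,k):
    if st[i,4]>20 and st[i,1]<140: print("pin",st[i],np.round(ce[i],1))
for z in (.139,.13): print(z,*[np.round(ray(c,p,z),4) for p in ((190,122),(492,111))])
g=cv2.cvtColor(im,cv2.COLOR_BGR2GRAY).astype(int)
for v in (70,100,130,160): print("row",v,[(u,g[v,u]) for u in range(236,272,2)],[(u,g[v,u]) for u in range(404,440,2)])
for u in (290,330,390): print("col",u,[(v,g[v,u]) for v in range(8,50,3)],[(v,g[v,u]) for v in range(182,212,2)])
E
```

```text
pin [188 118  15   9  74] [194.6 121.1]
0.139 [ 0.4572 -0.1466  0.139 ] [ 0.6675 -0.1391  0.139 ]
0.13 [ 0.4538 -0.1465  0.13  ] [ 0.6716 -0.1387  0.13  ]
row 70 [(236, np.int64(148)), (238, np.int64(147)), (240, np.int64(148)), (242, np.int64(148)), (244, np.int64(145)), (246, np.int64(118)), (248, np.int64(96)), (250, np.int64(72)), (252, np.int64(68)), (254, np.int64(67)), (256, np.int64(90)), (258, np.int64(136)), (260, np.int64(149)), (262, np.int64(148)), (264, np.int64(148)), (266, np.int64(154)), (268, np.int64(163)), (270, np.int64(163))] [(404, np.int64(207)), (406, np.int64(201)), (408, np.int64(214)), (410, np.int64(214)), (412, np.int64(178)), (414, np.int64(126)), (416, np.int64(100)), (418, np.int64(120)), (420, np.int64(109)), (422, np.int64(98)), (424, np.int64(128)), (426, np.int64(136)), (428, np.int64(190)), (430, np.int64(211)), (432, np.int64(213)), (434, np.int64(213)), (436, np.int64(212)), (438, np.int64(212))]
row 100 [(236, np.int64(147)), (238, np.int64(148)), (240, np.int64(148)), (242, np.int64(148)), (244, np.int64(148)), (246, np.int64(148)), (248, np.
[... 3414 characters left out ...]
4(141)), (206, np.int64(147)), (208, np.int64(146)), (210, np.int64(146))]
col 390 [(8, np.int64(213)), (11, np.int64(213)), (14, np.int64(201)), (17, np.int64(103)), (20, np.int64(95)), (23, np.int64(87)), (26, np.int64(94)), (29, np.int64(86)), (32, np.int64(118)), (35, np.int64(153)), (38, np.int64(181)), (41, np.int64(207)), (44, np.int64(222)), (47, np.int64(222))] [(182, np.int64(155)), (184, np.int64(138)), (186, np.int64(146)), (188, np.int64(146)), (190, np.int64(136)), (192, np.int64(101)), (194, np.int64(78)), (196, np.int64(74)), (198, np.int64(96)), (200, np.int64(120)), (202, np.int64(143)), (204, np.int64(146)), (206, np.int64(145)), (208, np.int64(146)), (210, np.int64(145))]
```

```bash
python3 - <<'E'
from h import *
d=np.load("w3.npz"); c=(d["K"],d["R"],d["t"])
P=[ray(c,p,.121) for p in ((249,100),(427,100),(330,18.5),(330,203))]; print(np.round(P,4), (P[0]+P[1])/2,(P[2]+P[3])/2)
q=[ray(c,p,.2528) for p in ((288,247),(363,245),(363,347),(290,347))]; print(np.round(q,4),np.mean(q,0))
E
python3 plan.py 0.5624 -0.1429 0.2 2
```

```text
[[ 0.4957 -0.1309  0.121 ]
 [ 0.6268 -0.1307  0.121 ]
 [ 0.5551 -0.0784  0.121 ]
 [ 0.5558 -0.2081  0.121 ]] [ 0.56125686 -0.13080933  0.121     ] [ 0.55545135 -0.1432438   0.121     ]
[[ 0.5361 -0.1989  0.2528]
 [ 0.5679 -0.198   0.2528]
 [ 0.5697 -0.2485  0.2528]
 [ 0.5355 -0.2486  0.2528]] [ 0.55231838 -0.22351091  0.2528    ]
t 7.75 p [ 0.551  -0.2271  0.2445] yaw 0.13 d [0.841 0.116 0.446] r [-0.0003 -0.0005 -0.0104] n 0.84 F [-0.3  0.4 -0.4] g 0.368
```

The opening is 131 x 130 mm, centred at (0.5615, -0.1432). The pins agree: midpoint (0.5624, -0.1429), 210 mm apart, heading 2°. Going in with the tile.

step_arm --deltas '[0.4, 0.05, 0, 0, 0, -0.01, 0.8, 0.1, 0.1, 0, 0, -0.0105, 0.8, 0.1, 0.4, 0, 0, -0.0105, 0.8, 0.1, 0.5, 0, 0, -0.0105, 0.8, 0.1, 0.5, 0, 0, -0.0105]'

```text
time_s: 8.38
tcp_pos: [0.5604, -0.1482, 0.1946]
tcp_rot: [[-0.034, 0.999, -0.002], [0.999, 0.034, 0.001], [0.001, -0.002, -1.0]]
force: [-0.0, 0.1, 0.3]
grip_width: 0.373
gripper_force: 59.7
```

```bash
python3 plan.py 0.561 -0.1468 0.09 2
```

```text
t 8.38 p [ 0.5604 -0.1482  0.1946] yaw 1.96 d [0.013 0.009 1.046] r [-0.0006 -0.0003 -0.0002] n 1.05 F [-0.   0.1  0.3] g 0.373
```

step_arm --deltas '[0.013, 0.01, 0.2, 0, 0, 0, 0.013, 0.01, 0.5, 0, 0, 0, 0.013, 0.01, 0.8, 0, 0, 0, 0.013, 0.01, 1, 0, 0, 0, 0.013, 0.01, 1, 0, 0, 0]'

```text
time_s: 9.0
tcp_pos: [0.5611, -0.1478, 0.0947]
tcp_rot: [[-0.033, 0.999, -0.002], [0.999, 0.033, 0.001], [0.001, -0.002, -1.0]]
force: [-0.4, -0.0, 0.0]
grip_width: 0.37
gripper_force: 59.7
```

step_arm --deltas '[0, 0, 0.03, 0, 0, 0, 0, 0, 0.06, 0, 0, 0, 0, 0, 0.09, 0, 0, 0, 0, 0, 0.1, 0, 0, 0, 0, 0, 0.1, 0, 0, 0]'

```text
time_s: 9.62
tcp_pos: [0.5617, -0.1477, 0.0853]
tcp_rot: [[-0.033, 0.999, -0.0], [0.999, 0.033, 0.0], [0.0, -0.0, -1.0]]
force: [-0.2, -0.3, -0.5]
grip_width: 0.373
gripper_force: 59.7
```

step_arm --deltas '[0, 0, 0.01, 0, 0, 0, 0, 0, 0.02, 0, 0, 0, 0, 0, 0.03, 0, 0, 0, 0, 0, 0.035, 0, 0, 0, 0, 0, 0.035, 0, 0, 0]'

```text
time_s: 10.25
tcp_pos: [0.5617, -0.1478, 0.0817]
tcp_rot: [[-0.033, 0.999, -0.0], [0.999, 0.033, 0.0], [0.0, -0.0, -1.0]]
force: [0.1, -0.2, -1.7]
grip_width: 0.371
gripper_force: 59.7
```

step_arm --deltas '[0, 0, 0.01, 0, 0, 0, 0, 0, 0.01, 0, 0, 0, 0, 0, 0.01, 0, 0, 0]'

```text
time_s: 10.62
tcp_pos: [0.5617, -0.1478, 0.0808]
tcp_rot: [[-0.033, 0.999, 0.0], [0.999, 0.033, 0.0], [0.0, 0.0, -1.0]]
force: [-0.7, -0.1, -0.9]
grip_width: 0.371
gripper_force: 59.7
```

step_arm --deltas '[0, 0, 0.01, 0, 0, 0, 0, 0, 0.01, 0, 0, 0, 0, 0, 0.01, 0, 0, 0]'

```text
time_s: 11.0
tcp_pos: [0.5618, -0.1478, 0.0805]
tcp_rot: [[-0.033, 0.999, 0.0], [0.999, 0.033, -0.0], [-0.0, 0.0, -1.0]]
force: [-1.9, 0.0, 5.0]
grip_width: 0.371
gripper_force: 60.3
```

The tile has touched down at 5 N. Releasing, rising, and moving to a viewpoint for the lid.

step_arm --deltas '[0, 0, 0, 0, 0, 0, 0, 0, 0, 0, 0, 0, 0, 0, 0, 0, 0, 0]' --grip 0.2

```text
time_s: 11.38
tcp_pos: [0.5617, -0.1478, 0.0796]
tcp_rot: [[-0.033, 0.999, -0.0], [0.999, 0.033, 0.0], [0.0, -0.0, -1.0]]
force: [-0.7, -0.1, -0.2]
grip_width: 0.597
gripper_force: 0.0
```

step_arm --deltas '[0, 0, -0.1, 0, 0, 0, 0, 0, -0.4, 0, 0, 0, 0, 0, -0.8, 0, 0, 0, 0, 0, -1, 0, 0, 0, 0, 0, -1, 0, 0, 0]'

```text
time_s: 12.0
tcp_pos: [0.5631, -0.1483, 0.1821]
tcp_rot: [[-0.033, 0.999, 0.004], [0.999, 0.033, -0.002], [-0.002, 0.004, -1.0]]
force: [0.5, -0.4, -0.8]
grip_width: 0.601
gripper_force: 0.0
```

step_arm --deltas '[0, 0, -0.3, 0, 0, 0, 0, 0, -0.5, 0, 0, 0.016, 0, 0, -0.5, 0, 0, 0.032, 0, 0, -0.5, 0, 0, 0.032]'

```text
time_s: 12.5
tcp_pos: [0.5612, -0.1476, 0.2288]
tcp_rot: [[0.067, 0.998, -0.001], [0.998, -0.067, 0.001], [0.0, -0.001, -1.0]]
force: [-0.3, 0.2, 0.8]
grip_width: 0.601
gripper_force: 0.0
```

```bash
python3 plan.py 0.467 0.27 0.23 -3.7; python3 - <<'E'
from h import *
c,im=grab("wrist","w4.png"); hsv=cv2.cvtColor(im,cv2.COLOR_RGB2HSV)
m=cv2.inRange(hsv,(85,30,50),(125,255,255))
k,l,st,ce=cv2.connectedComponentsWithStats(m)
for i in range(1,k):
    if st[i,4]>300:
        ys,xs=np.nonzero(l==i); P=np.array([ray(c,(a,b),.089)[:2] for a,b in zip(xs,ys)],np.float32)
        print(np.round(ce[i]),st[i,4],cv2.minAreaRect(P*1000))
E
```

```text
t 12.5 p [ 0.5612 -0.1476  0.2288] yaw -3.82 d [ 4.104 -1.218 -0.008] r [-0.0004 -0.0002 -0.0007] n 4.1 F [-0.3  0.2  0.8] g 0.601
[341.   3.] 547 ((586.8916625976562, 13.134689331054688), (5.629279136657715, 54.32221221923828), 86.13323211669922)
[328. 210.] 942 ((565.3209838867188, -140.32948303222656), (23.28529930114746, 37.30753707885742), 1.213007926940918)
[490. 465.] 735 ((731.2257690429688, -435.38800048828125), (57.51381301879883, 34.200538635253906), 85.3680419921875)
```

The tile is on the shelf near the centre: its visible glaze is at (0.565, -0.14), and the body centre is about 4 mm to -x. Now to the lid.

step_arm --deltas '[0.5, -0.15, 0, 0, 0, 0, 1, -0.3, 0, 0, 0, 0, 1, -0.3, 0, 0, 0, 0]' --grip 1

```text
time_s: 12.92
tcp_pos: [0.5369, -0.043, 0.229]
tcp_rot: [[0.062, 0.998, -0.002], [0.998, -0.062, 0.001], [0.001, -0.002, -1.0]]
force: [-0.1, -0.1, 0.5]
grip_width: 1.001
gripper_force: 0.0
```

step_arm --deltas '[0.5, -0.15, 0, 0, 0, 0, 1, -0.3, 0, 0, 0, 0, 1, -0.3, 0, 0, 0, 0]'

```text
time_s: 13.3
tcp_pos: [0.5143, 0.0578, 0.2292]
tcp_rot: [[0.063, 0.998, -0.001], [0.998, -0.063, 0.0], [0.0, -0.001, -1.0]]
force: [-0.1, -0.6, 0.2]
grip_width: 1.002
gripper_force: 0.0
```

step_arm --deltas '[0.5, -0.15, 0, 0, 0, 0, 1, -0.3, 0, 0, 0, 0, 1, -0.3, 0, 0, 0, 0]'

```text
time_s: 13.68
tcp_pos: [0.4918, 0.159, 0.2293]
tcp_rot: [[0.063, 0.998, -0.001], [0.998, -0.063, -0.0], [-0.0, -0.001, -1.0]]
force: [1.0, -0.2, -0.0]
grip_width: 1.0
gripper_force: 0.0
```

step_arm --deltas '[0.5, -0.15, 0, 0, 0, 0, 1, -0.3, 0, 0, 0, 0, 1, -0.3, 0, 0, 0, 0, 1, -0.3, 0, 0, 0, 0]'

```text
time_s: 14.18
tcp_pos: [0.4696, 0.2579, 0.2294]
tcp_rot: [[0.068, 0.998, -0.0], [0.998, -0.068, -0.001], [-0.001, -0.0, -1.0]]
force: [0.7, 0.2, 0.6]
grip_width: 1.002
gripper_force: 0.0
```

```bash
python3 plan.py 0.467 0.352 0.15 -3.7; python3 - <<'E'
from h import *
c,im=grab("wrist","w5.png"); np.savez("w5.npz",K=c[0],R=c[1],t=c[2])
E
```

```text
t 14.18 p [0.4696 0.2579 0.2294] yaw -3.92 d [ 0.937 -0.09   0.793] r [-0.      0.0004 -0.0012] n 0.94 F [0.7 0.2 0.6] g 1.002
```

View pics/w5.png

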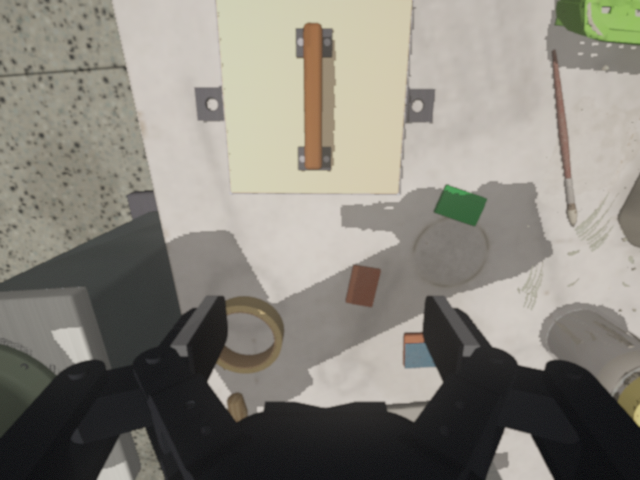

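The lid is clear in the wrist view: holes at (212,104) and (418,106), bar from (313,23) to (314,170).

```bash
python3 - <<'E'
from h import *
d=np.load("w5.npz"); c=(d["K"],d["R"],d["t"]); im=cv2.imread("pics/w5.png"); g=cv2.cvtColor(im,cv2.COLOR_BGR2GRAY); hsv=cv2.cvtColor(im,cv2.COLOR_BGR2HSV)
H=[]
for u,v in ((212,104),(418,106)):
    w=(g[v-13:v+14,u-13:u+14]>115).astype(np.uint8); k,l,st,ce=cv2.connectedComponentsWithStats(w); i=l[13,13]
    h=ce[i]+[u-13,v-13]; H.append(ray(c,h,.005)); print(h,st[i],np.round(H[-1],4))
D=H[1]-H[0]; print("sep",np.linalg.norm(D),"mid",(H[0]+H[1])/2,"yaw",np.degrees(np.arctan2(D[1],D[0])))
m=cv2.inRange(hsv,(3,110,50),(16,255,255)); k,l,st,ce=cv2.connectedComponentsWithStats(m); i=l[100,314]
ys,xs=np.nonzero(l==i); P=np.array([ray(c,(a,b),.064)[:2] for a,b in zip(xs,ys)],np.float32); print("bar",cv2.minAreaRect(P*1000))
E
```

```text
[212.71323529 104.19852941] [  8   7  13  14 136] [0.3634 0.365  0.005 ]
[416.96153846 105.9       ] [  6   7  13  13 130] [0.5709 0.3491 0.005 ]
sep 0.20810481657633426 mid [0.46713114 0.3570863  0.005     ] yaw -4.383552816461793
bar ((466.8830261230469, 357.3927307128906), (113.97611236572266, 13.988896369934082), 85.66327667236328)
```

The holes are 208 mm apart, with midpoint (0.467, 0.357) and heading -4.4°. The bar centre agrees. Grasping it.

step_arm --deltas '[0.5, -0.05, 0.1, 0, 0, 0.0027, 0.987, -0.09, 0.4, 0, 0, 0.0027, 0.987, -0.09, 0.8, 0, 0, 0.0027, 0.987, -0.09, 0.95, 0, 0, 0.0027, 0.987, -0.09, 0.95, 0, 0, 0.0027]' --grip 0.1

```text
time_s: 14.85
tcp_pos: [0.4666, 0.3567, 0.1341]
tcp_rot: [[0.078, 0.997, -0.002], [0.997, -0.078, -0.001], [-0.002, -0.002, -1.0]]
force: [0.5, 0.0, 0.7]
grip_width: 0.544
gripper_force: 0.0
```

```bash
python3 plan.py 0.467 0.357 0.037 -4.4
```

```text
t 14.85 p [0.4666 0.3567 0.1341] yaw -4.46 d [0.005 0.006 0.971] r [-0.0006  0.0005 -0.0004] n 0.97 F [0.5 0.  0.7] g 0.544
```

step_arm --deltas '[0, 0.005, 0.3, 0, 0, 0, 0, 0.005, 0.6, 0, 0, 0, 0, 0.005, 0.85, 0, 0, 0, 0, 0.005, 0.95, 0, 0, 0, 0, 0.005, 0.97, 0, 0, 0, 0, 0.005, 0.97, 0, 0, 0]'

```text
time_s: 15.6
tcp_pos: [0.4681, 0.3587, 0.0391]
tcp_rot: [[0.076, 0.997, 0.002], [0.997, -0.076, 0.001], [0.001, 0.002, -1.0]]
force: [0.1, -0.6, 0.3]
grip_width: 0.549
gripper_force: 0.0
```

step_arm --deltas '[0, 0, 0, 0, 0, 0, 0, 0, 0, 0, 0, 0, 0, 0, 0, 0, 0, 0, 0, 0, 0, 0, 0, 0, 0, 0, 0, 0, 0, 0, 0, 0, 0, 0, 0, 0]' --grip -1

```text
time_s: 16.35
tcp_pos: [0.4672, 0.3588, 0.0387]
tcp_rot: [[0.075, 0.997, 0.001], [0.997, -0.075, 0.001], [0.001, 0.001, -1.0]]
force: [-2.0, -0.9, 6.2]
grip_width: 0.178
gripper_force: 59.9
```

step_arm --deltas '[0, 0, -0.02, 0, 0, 0, 0, 0, -0.1, 0, 0, 0, 0, 0, -0.3, 0, 0, 0, 0, 0, -0.6, 0, 0, 0, 0, 0, -0.9, 0, 0, 0, 0, 0, -1, 0, 0, 0, 0, 0, -1, 0, 0, 0, 0, 0, -1, 0, 0, 0]'

```text
time_s: 17.35
tcp_pos: [0.4661, 0.3578, 0.1363]
tcp_rot: [[0.076, 0.997, -0.002], [0.997, -0.076, -0.001], [-0.001, -0.002, -1.0]]
force: [0.0, -0.5, -4.9]
grip_width: 0.172
gripper_force: 58.9
```

```bash
python3 plan.py 0.562 -0.143 0.19 2; python3 - <<'E'
from h import *
c,im=grab("wrist","w6.png"); np.savez("w6.npz",K=c[0],R=c[1],t=c[2])
E
```

```text
t 17.35 p [0.4661 0.3578 0.1363] yaw -4.34 d [-4.922  1.334 -0.532] r [-0.0007  0.0004 -0.0352] n 4.92 F [ 0.  -0.5 -4.9] g 0.172
```

View pics/w6.png

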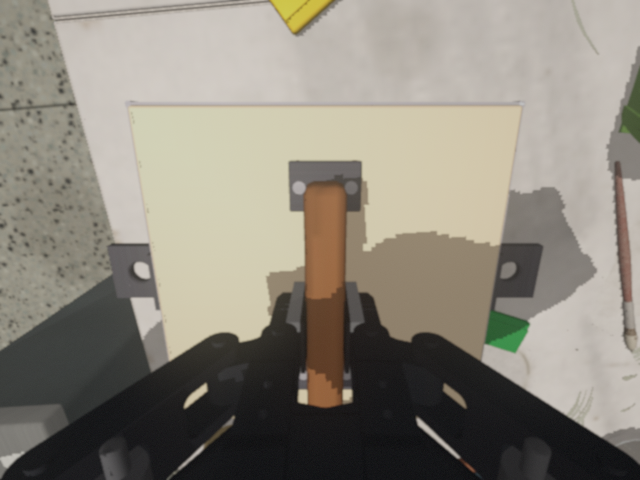

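The lid is held level, with its holes at (142,269) and (509,270). Lifting further and carrying it to the kiln.

step_arm --deltas '[0, 0, -0.15, 0, 0, 0, 0, 0, -0.35, 0, 0, -0.01, 0, 0, -0.55, 0, 0, -0.02, 0, 0, -0.7, 0, 0, -0.035, 0, 0, -0.7, 0, 0, -0.035]'

```text
time_s: 18.02
tcp_pos: [0.468, 0.359, 0.2095]
tcp_rot: [[-0.034, 0.999, 0.003], [0.999, 0.034, 0.002], [0.001, 0.003, -1.0]]
force: [0.4, 0.0, -4.9]
grip_width: 0.175
gripper_force: 59.0
```

step_arm --deltas '[-0.1, 0.016, 0, 0, 0, 0, -0.35, 0.055, 0, 0, 0, 0, -0.65, 0.1, 0, 0, 0, 0, -1, 0.157, 0, 0, 0, 0]'

```text
time_s: 18.52
tcp_pos: [0.4855, 0.2574, 0.2067]
tcp_rot: [[-0.034, 0.999, -0.002], [0.999, 0.034, -0.001], [-0.001, -0.002, -1.0]]
force: [1.5, -1.5, -4.9]
grip_width: 0.171
gripper_force: 58.9
```

step_arm --deltas '[-0.33, 0.05, 0, 0, 0, 0, -0.66, 0.105, 0, 0, 0, 0, -1, 0.157, 0, 0, 0, 0]'

```text
time_s: 18.9
tcp_pos: [0.5046, 0.1578, 0.2069]
tcp_rot: [[-0.033, 0.999, -0.002], [0.999, 0.033, -0.001], [-0.001, -0.002, -1.0]]
force: [0.0, -0.0, -5.6]
grip_width: 0.178
gripper_force: 58.9
```

step_arm --deltas '[-0.33, 0.05, 0, 0, 0, 0, -0.66, 0.105, 0, 0, 0, 0, -1, 0.157, 0, 0, 0, 0]'

```text
time_s: 19.27
tcp_pos: [0.5236, 0.0585, 0.2069]
tcp_rot: [[-0.033, 0.999, -0.002], [0.999, 0.033, -0.0], [-0.0, -0.002, -1.0]]
force: [-0.1, -0.2, -4.3]
grip_width: 0.176
gripper_force: 58.9
```

step_arm --deltas '[-0.33, 0.05, 0, 0, 0, 0, -0.66, 0.105, 0, 0, 0, 0, -1, 0.157, 0, 0, 0, 0]'

```text
time_s: 19.65
tcp_pos: [0.5426, -0.0407, 0.2069]
tcp_rot: [[-0.033, 0.999, -0.002], [0.999, 0.033, 0.0], [0.0, -0.002, -1.0]]
force: [-0.6, 0.4, -5.4]
grip_width: 0.177
gripper_force: 58.9
```

step_arm --deltas '[-0.33, 0.05, 0, 0, 0, 0, -0.65, 0.1, 0, 0, 0, 0, -0.88, 0.14, 0, 0, 0, 0, -1, 0.157, 0, 0, 0, 0, -1, 0.157, 0, 0, 0, 0, -1, 0.157, 0, 0, 0, 0]'

```text
time_s: 20.4
tcp_pos: [0.5622, -0.1376, 0.2076]
tcp_rot: [[-0.035, 0.999, -0.001], [0.999, 0.035, 0.001], [0.001, -0.001, -1.0]]
force: [-0.9, 0.4, -4.4]
grip_width: 0.177
gripper_force: 58.9
```

```bash
python3 plan.py 0.562 -0.143 0.19 2; python3 - <<'E'
from h import *
c,im=grab("wrist","w7.png"); np.savez("w7.npz",K=c[0],R=c[1],t=c[2])
E
```

```text
t 20.4 p [ 0.5622 -0.1376  0.2076] yaw 2.02 d [-0.054 -0.004  0.176] r [-0.0002 -0.0003  0.0001] n 0.18 F [-0.9  0.4 -4.4] g 0.177
```

View pics/w7.png

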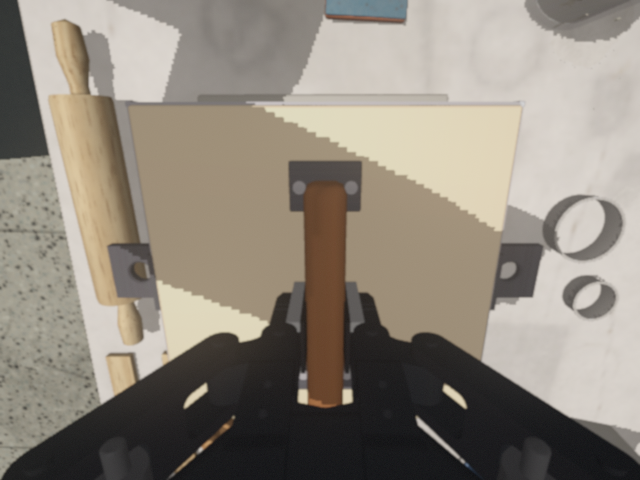

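The lid is over the kiln, with lugs at (130,270) and (518,270). I'll measure the lid-hole line against the pins.

```bash
python3 - <<'E'
from h import *
d=np.load("w7.npz"); c=(d["K"],d["R"],d["t"]); im=cv2.imread("pics/w7.png"); g=cv2.cvtColor(im,cv2.COLOR_BGR2GRAY).astype(int)
s=bot.state(); z=s["tcp_pos"][2]-.0387+.005
print("rowL",[(u,g[255,u]) for u in range(102,118,2)],[(u,g[285,u]) for u in range(104,124,2)])
print("rowR",[(u,g[255,u]) for u in range(532,550,2)],[(u,g[285,u]) for u in range(526,548,2)])
for u in (120,126,524,532): print("col",u,[(v,g[v,u]) for v in range(236,250,2)],[(v,g[v,u]) for v in range(288,306,2)])
for u,v in ((139,269),(510,270)):
    w=(g[v-14:v+15,u-14:u+15]>100).astype(np.uint8); k,l,st,ce=cv2.connectedComponentsWithStats(w); i=l[14,14]; h=ce[i]+[u-14,v-14]
    print("hole",h,st[i]+[u-14,v-14,0,0,0],ray(c,h,z))
E
```

```text
rowL [(102, np.int64(175)), (104, np.int64(173)), (106, np.int64(171)), (108, np.int64(147)), (110, np.int64(110)), (112, np.int64(108)), (114, np.int64(107)), (116, np.int64(106))] [(104, np.int64(183)), (106, np.int64(178)), (108, np.int64(174)), (110, np.int64(168)), (112, np.int64(164)), (114, np.int64(147)), (116, np.int64(111)), (118, np.int64(107)), (120, np.int64(107)), (122, np.int64(107))]
rowR [(532, np.int64(78)), (534, np.int64(79)), (536, np.int64(79)), (538, np.int64(78)), (540, np.int64(86)), (542, np.int64(140)), (544, np.int64(191)), (546, np.int64(211)), (548, np.int64(212))] [(526, np.int64(76)), (528, np.int64(77)), (530, np.int64(79)), (532, np.int64(77)), (534, np.int64(116)), (536, np.int64(197)), (538, np.int64(209)), (540, np.int64(209)), (542, np.int64(209)), (544, np.int64(210)), (546, np.int64(210))]
col 120 [(236, np.int64(145)), (238, np.int64(145)), (240, np.int64(146)), (242, np.int64(132)), (244, np.int64(72)), (246, np.int64(80)), (248, np.int64(94))] [(288, np.int64(107)), (290, np.int64(110)), (292, np.int64(110)), (294, np.int64(107)), (296, np.i
[... 655 characters left out ...]
(76)), (292, np.int64(77)), (294, np.int64(76)), (296, np.int64(101)), (298, np.int64(197)), (300, np.int64(210)), (302, np.int64(209)), (304, np.int64(209))]
col 532 [(236, np.int64(148)), (238, np.int64(146)), (240, np.int64(146)), (242, np.int64(133)), (244, np.int64(76)), (246, np.int64(75)), (248, np.int64(79))] [(288, np.int64(77)), (290, np.int64(80)), (292, np.int64(86)), (294, np.int64(103)), (296, np.int64(133)), (298, np.int64(200)), (300, np.int64(209)), (302, np.int64(208)), (304, np.int64(207))]
hole [140.14688129 268.58752515] [127 255  27  28 497] [ 0.45815758 -0.14070547  0.17404137]
hole [507.42990654 269.71028037] [500 262  16  17 214] [ 0.666754   -0.1340844   0.17404137]
```

The lid centre is about (0.563, -0.1382) against the kiln at (0.5624, -0.1429), and the headings match. I'll shift -4.5 mm in y and lower to just above the pins.

step_arm --deltas '[-0.02, -0.005, 0.03, 0, 0, 0, -0.045, -0.006, 0.12, 0, 0, 0, -0.045, -0.006, 0.2, 0, 0, 0, -0.045, -0.006, 0.25, 0, 0, 0, -0.045, -0.006, 0.25, 0, 0, 0, -0.045, -0.006, 0.25, 0, 0, 0]'

```text
time_s: 21.2
tcp_pos: [0.5623, -0.1432, 0.1829]
tcp_rot: [[-0.034, 0.999, 0.0], [0.999, 0.034, -0.0], [-0.0, 0.0, -1.0]]
force: [-0.4, 0.0, -4.0]
grip_width: 0.177
gripper_force: 58.8
```

```bash
python3 - <<'E'
from h import *
s=bot.state(); c,im=grab("scene","s8.png"); p=np.array(s["tcp_pos"]); print(p,s["force"])
a=[proj(c,q) for q in ((.4572,-.1466,.139),(.6675,-.1391,.139))]; print(a)
o=[]
for x,y in a:
    x=int(x);y=int(y); o.append(cv2.resize(im[y-35:y+35,x-45:x+45,::-1],None,fx=4.4,fy=6,interpolation=cv2.INTER_CUBIC))
cv2.imwrite("pics/s8c.png",np.hstack(o))
E
```

```text
[ 0.56230003 -0.14319403  0.18294126] [-0.36458472  0.01904302 -3.98147852]
[array([362.2861082, 286.7828365]), array([396.79928509, 233.15483502])]
```

View pics/s8c.png

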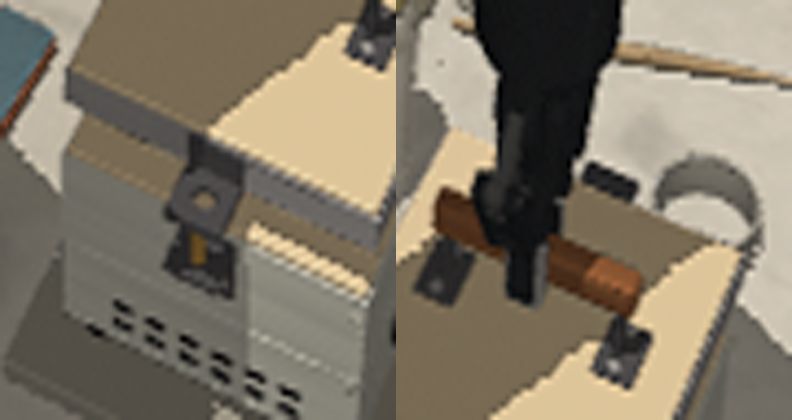

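The crop shows the front lug's hole directly over the brass pin, which is visible below and through it. The lid is about 5 mm above the tip. I'll lower in small steps and watch the force.

step_arm --deltas '[0.01, -0.003, 0.02, 0, 0, 0, 0.01, -0.003, 0.04, 0, 0, 0, 0.01, -0.003, 0.06, 0, 0, 0, 0.01, -0.003, 0.08, 0, 0, 0, 0.01, -0.003, 0.08, 0, 0, 0]'

```text
time_s: 21.88
tcp_pos: [0.5616, -0.1421, 0.1745]
tcp_rot: [[-0.034, 0.999, -0.0], [0.999, 0.034, 0.0], [0.0, -0.0, -1.0]]
force: [-0.6, -0.3, -4.8]
grip_width: 0.171
gripper_force: 58.9
```

step_arm --deltas '[0, 0, 0.02, 0, 0, 0, 0, 0, 0.04, 0, 0, 0, 0, 0, 0.04, 0, 0, 0]'

```text
time_s: 22.25
tcp_pos: [0.5616, -0.1421, 0.1705]
tcp_rot: [[-0.034, 0.999, -0.0], [0.999, 0.034, 0.0], [0.0, -0.0, -1.0]]
force: [0.2, 0.5, -4.9]
grip_width: 0.173
gripper_force: 58.9
```

step_arm --deltas '[0, 0, 0.02, 0, 0, 0, 0, 0, 0.04, 0, 0, 0, 0, 0, 0.05, 0, 0, 0, 0, 0, 0.05, 0, 0, 0]'

```text
time_s: 22.75
tcp_pos: [0.5617, -0.1421, 0.1657]
tcp_rot: [[-0.034, 0.999, -0.0], [0.999, 0.034, 0.0], [0.0, -0.0, -1.0]]
force: [-0.4, 0.7, -4.6]
grip_width: 0.178
gripper_force: 59.0
```

step_arm --deltas '[0, 0, 0.01, 0, 0, 0, 0, 0, 0.02, 0, 0, 0, 0, 0, 0.03, 0, 0, 0, 0, 0, 0.035, 0, 0, 0, 0, 0, 0.035, 0, 0, 0]'

```text
time_s: 23.38
tcp_pos: [0.5618, -0.1421, 0.1622]
tcp_rot: [[-0.034, 0.999, -0.0], [0.999, 0.034, 0.0], [0.0, -0.0, -1.0]]
force: [0.0, 0.1, -4.3]
grip_width: 0.174
gripper_force: 59.0
```

step_arm --deltas '[0, 0, 0.01, 0, 0, 0, 0, 0, 0.015, 0, 0, 0, 0, 0, 0.015, 0, 0, 0]'

```text
time_s: 23.75
tcp_pos: [0.5618, -0.1421, 0.1607]
tcp_rot: [[-0.034, 0.999, -0.0], [0.999, 0.034, 0.0], [0.0, -0.0, -1.0]]
force: [0.7, 0.6, -3.7]
grip_width: 0.171
gripper_force: 59.0
```

step_arm --deltas '[0, 0, 0.005, 0, 0, 0, 0, 0, 0.01, 0, 0, 0, 0, 0, 0.01, 0, 0, 0]'

```text
time_s: 24.12
tcp_pos: [0.5618, -0.1421, 0.1598]
tcp_rot: [[-0.034, 0.999, 0.0], [0.999, 0.034, 0.0], [0.0, 0.0, -1.0]]
force: [-0.3, 0.4, -5.3]
grip_width: 0.171
gripper_force: 59.0
```

step_arm --deltas '[0, 0, 0.005, 0, 0, 0, 0, 0, 0.008, 0, 0, 0, 0, 0, 0.008, 0, 0, 0]'

```text
time_s: 24.5
tcp_pos: [0.5618, -0.1422, 0.1597]
tcp_rot: [[-0.034, 0.999, 0.001], [0.999, 0.034, -0.0], [-0.0, 0.001, -1.0]]
force: [-1.9, 1.5, 4.1]
grip_width: 0.178
gripper_force: 60.1
```

The lid made contact at exactly the seated height (0.1597), with light force. Releasing and rising, then locating the isolator by red mask.

step_arm --deltas '[0, 0, 0, 0, 0, 0, 0, 0, 0, 0, 0, 0, 0, 0, 0, 0, 0, 0]' --grip 0.2

```text
time_s: 24.88
tcp_pos: [0.562, -0.1422, 0.1589]
tcp_rot: [[-0.034, 0.999, 0.0], [0.999, 0.034, -0.0], [-0.0, 0.0, -1.0]]
force: [0.7, 0.2, 0.5]
grip_width: 0.599
gripper_force: 0.0
```

step_arm --deltas '[0, 0, -0.1, 0, 0, 0, 0, 0, -0.4, 0, 0, 0, 0, 0, -0.8, 0, 0, 0, 0, 0, -0.9, 0, 0, 0, 0, 0, -0.9, 0, 0, 0]'

```text
time_s: 25.5
tcp_pos: [0.5622, -0.1423, 0.2497]
tcp_rot: [[-0.034, 0.999, 0.002], [0.999, 0.034, -0.001], [-0.001, 0.002, -1.0]]
force: [0.0, 0.1, -0.7]
grip_width: 0.601
gripper_force: 0.0
```

```bash
python3 - <<'E'
from h import *
s=bot.state(); print(s["tcp_pos"],s["force"],s["time_s"])
pts={}
for n,w in (("top",(415,230,450,262)),("scene",(425,270,470,310))):
    c=cal(n); im=cv2.imread(f"pics/{n}0.png"); hsv=cv2.cvtColor(im,cv2.COLOR_BGR2HSV)
    m=cv2.inRange(hsv,(0,150,60),(8,255,255))|cv2.inRange(hsv,(172,150,60),(180,255,255))
    mm=np.zeros_like(m); mm[w[1]:w[3],w[0]:w[2]]=m[w[1]:w[3],w[0]:w[2]]
    ys,xs=np.nonzero(mm); pts[n]=(xs.mean(),ys.mean()); print(n,len(xs),pts[n],xs.min(),xs.max(),ys.min(),ys.max())
ct,cs=cal("top"),cal("scene"); P=[k[0]@np.c_[k[1],k[2]] for k in (ct,cs)]
X=cv2.triangulatePoints(P[0],P[1],np.array(pts["top"]),np.array(pts["scene"])).ravel(); print(X[:3]/X[3])
for z in (.09,.1,.11,.12,.13): print(z,ray(ct,pts["top"],z)[:2],ray(cs,pts["scene"],z)[:2])
# lid check: handle & rim in scene now
c,im=grab("scene","s9.png"); c,im=grab("top","t9.png")
E
python3 plan.py 0.568 -0.395 0.26 2
```

```text
[ 0.5622355  -0.14228526  0.24974417] [ 0.02054841  0.09607212 -0.73086859] 25.5
top 57 (np.float64(432.280701754386), np.float64(244.80701754385964)) 427 437 241 249
scene 254 (np.float64(446.1062992125984), np.float64(291.45669291338584)) 437 454 279 300
[ 0.56451916 -0.31259105  0.10933862]
0.09 [ 0.56800956 -0.31550909] [ 0.58366978 -0.30891944]
0.1 [ 0.56585386 -0.31345553] [ 0.57414951 -0.31118553]
0.11 [ 0.56369816 -0.31140196] [ 0.56462924 -0.31345162]
0.12 [ 0.56154246 -0.30934839] [ 0.55510897 -0.3157177 ]
0.13 [ 0.55938676 -0.30729483] [ 0.5455887  -0.31798379]
t 25.6 p [ 0.5612 -0.1419  0.2479] yaw 1.96 d [-2.532 -0.019 -0.123] r [-0.0005 -0.0002 -0.0002] n 2.53 F [-0.1 -0.2 -0.5] g 0.599
```

step_arm --deltas '[-0.4, 0, 0, 0, 0, 0, -0.76, 0, -0.03, 0, 0, 0, -0.76, 0, -0.03, 0, 0, 0]'

```text
time_s: 25.98
tcp_pos: [0.5637, -0.22, 0.2503]
tcp_rot: [[-0.031, 1.0, -0.002], [1.0, 0.031, 0.001], [0.001, -0.002, -1.0]]
force: [0.3, 0.5, -0.4]
grip_width: 0.6
gripper_force: 0.0
```

step_arm --deltas '[-0.4, 0, 0, 0, 0, 0, -0.76, 0, -0.03, 0, 0, 0, -0.76, 0, -0.03, 0, 0, 0]'

```text
time_s: 26.35
tcp_pos: [0.5665, -0.2951, 0.2535]
tcp_rot: [[-0.032, 0.999, -0.001], [0.999, 0.032, 0.001], [0.001, -0.001, -1.0]]
force: [-0.3, 0.3, 1.0]
grip_width: 0.596
gripper_force: 0.0
```

step_arm --deltas '[-0.4, 0, 0, 0, 0, 0, -0.76, 0, -0.03, 0, 0, 0, -0.76, 0, -0.03, 0, 0, 0, -0.76, 0, -0.03, 0, 0, 0]'

```text
time_s: 26.85
tcp_pos: [0.5695, -0.3681, 0.2572]
tcp_rot: [[-0.035, 0.999, -0.001], [0.999, 0.035, 0.002], [0.002, -0.001, -1.0]]
force: [0.9, 0.2, 0.1]
grip_width: 0.605
gripper_force: 0.0
```

```bash
python3 plan.py 0.568 -0.313 0.2 2; python3 - <<'E'
from h import *
c,im=grab("wrist","w10.png"); np.savez("w10.npz",K=c[0],R=c[1],t=c[2])
hsv=cv2.cvtColor(im,cv2.COLOR_RGB2HSV)
m=cv2.inRange(hsv,(0,150,50),(8,255,255))|cv2.inRange(hsv,(172,150,50),(180,255,255))
k,l,st,ce=cv2.connectedComponentsWithStats(m)
for i in range(1,k):
    if st[i,4]>150:
        print(st[i],ce[i]); ys,xs=np.nonzero(l==i)
        V=hsv[ys,xs,2]; print("V hist",np.histogram(V,8)); pts=np.c_[xs,ys].astype(np.float32); print(cv2.minAreaRect(pts))
        for z in (.10,.11,.12): 
            P=np.array([ray(c,p,z)[:2] for p in pts],np.float32); print(z,cv2.minAreaRect(P*1000))
        if st[i,4]>800:
            x,y,w,h=st[i,:4]; L=(l[y:y+h,x:x+w]==i)
            for r in range(0,h,3): print("".join("%4d"%v if L[r,q] else "   ." for q,v in ((q,hsv[y+r,x+q,2]) for q in range(0,w,4))))
E
```

```text
t 26.85 p [ 0.5695 -0.3681  0.2572] yaw 2.03 d [0.55  0.005 0.573] r [-0.0004 -0.0006  0.0002] n 0.57 F [0.9 0.2 0.1] g 0.605
[ 295  129   61   50 1990] [323.59899497 153.35929648]
V hist (array([  24,  115,  437, 1195,   28,   31,   29,  131]), array([ 84.,  99., 114., 129., 144., 159., 174., 189., 204.]))
((324.73516845703125, 154.89849853515625), (51.995853424072266, 49.95541763305664), 50.710594177246094)
0.1 ((568.1339721679688, -313.75823974609375), (42.818180084228516, 45.06780242919922), 41.803462982177734)
0.11 ((568.1209716796875, -313.0251770019531), (41.39441680908203, 43.56925582885742), 41.803443908691406)
0.12 ((568.1078491210938, -312.29217529296875), (39.97066116333008, 42.07069778442383), 41.803531646728516)
   .   .   .   .   .   .   .  95 100   .   .   .   .   .   .   .
   .   .   .   .   . 123 133 133 133 132 119   .   .   .   .   .
   .   .   .   . 132 134 134 133 132 132 133 118   .   .   .   .
   .   .   . 120 133 132 133 133 132 132 132 132 104   .   .   .
   .   .   . 132 133 133 133 132 133 133 132 132 132   .   .   .
   . 111 110 111 121 125 129 132 133 133 132 133 133   .   .   .
   . 133 132 130 127 122 118 112 112 114 120 126 130 115   .   .
   . 134 134 136 135 136 134 133 132 128 126 120 114 110  94   .
 128 132 132 133 133 135 133 134 137 137 136 136 135 131 132 107
 129 131 131 132 132 132 132 132 133 134   .   .   . 136 136   .
   . 123 127 128 129 131 131 132 131 131   .   .   .   .   .   .
   .   . 146 142 125 119 121 125 128 129 130 130 132   .   .   .
   .   . 151 204 203 145 127 120 116 113 115 119 121 125 126   .
   .   .   . 202 203 201 147 134 132 132 131 128 110   .   .   .
   .   .   .   . 203 202 196 134 133 132 132 129   .   .   .   .
   .   .   .   . 158 201 201 184 134 133 129   .   .   .   .   .
   .   .   .   .   .   . 180 193 137 115   .   .   .   .   .   .
```

The red foot disc is 42 mm across, as specified. The axis is at (0.568, -0.3135), matching the kiln geometry (0.5684, -0.3128). The handle is about 0.11 rad clockwise already. I still need its height from the scene view.

```bash
python3 - <<'E'
from h import *
c=cal("scene"); im=cv2.imread("pics/scene0.png"); hsv=cv2.cvtColor(im,cv2.COLOR_BGR2HSV)
m=cv2.inRange(hsv,(0,150,60),(8,255,255))|cv2.inRange(hsv,(172,150,60),(180,255,255))
for r in range(276,304): print(r,"".join("#" if m[r,u] else ("y" if 20<hsv[r,u,0]<35 and hsv[r,u,1]>150 else ".") for u in range(425,475)))
h=np.radians(-4.3); a=np.array([.5682,-.3132]); d=np.array([np.cos(h),np.sin(h)])*.025; e=np.array([-d[1],d[0]])*.28
for z in (.09,.1,.11,.12,.13): print(z,"bar corners",[np.round(proj(c,[*(a+s*d+t*e),z]),1) for s in (1,-1) for t in (1,-1)])
for z in (.07,.08,.09,.1,.11): 
    F=np.array([proj(c,[a[0]+.021*np.cos(t),a[1]+.021*np.sin(t),z]) for t in np.linspace(0,6.28,60)]); print(z,"disc u",F[:,0].min(),F[:,0].max(),"v",F[:,1].min(),F[:,1].max())
E
```

```text
276 ..................................................
277 ..................................................
278 ..................................................
279 ........................#.........................
280 .......................##..#......................
281 .......................#..###.....................
282 ......................#...###.....................
283 ............yyy......#######......................
284 ...........yyyyyyy..########......................
285 ..........yyyyyyyyy.########......................
286 ..........yyyyyy...#########......................
287 .........yyyyyy############.......................
288 .........yyyy##############.yy....................
289 ........yyyy################.yyyy.................
290 ........yyy.#################.yyyyyy..............
291 .......yyy..##################yyyyyyyy............
292 .......yyy..##################yyyyyyyy............
293 ......yyyy..##################.yyyyyy.............
294 ......yyyy..##################.yyyyyy.............
295 .....yyyyy..##################.yyyyy..............

[... 722 characters left out ...]
 array([439.2, 295.8]), array([444.7, 298.2])]
0.12 bar corners [array([448.9, 279.9]), array([454.4, 282.3]), array([439.7, 292.8]), array([445.2, 295.3])]
0.13 bar corners [array([449.5, 277. ]), array([455. , 279.3]), array([440.2, 289.9]), array([445.8, 292.3])]
0.07 disc u 435.51270557299557 453.3278012657357 v 295.5144618310749 308.55252734838604
0.08 disc u 436.0009969231688 453.8986201701602 v 292.6758270683294 305.71217293689756
0.09 disc u 436.4937153882008 454.4746339136932 v 289.811674530323 302.84573118914585
0.1 disc u 436.99092145021876 455.05591373533383 v 286.9216585772171 299.9528410469515
0.11 disc u 437.4926766981123 455.6425321826368 v 284.0054272985774 297.0331347583522
```

```bash
python3 -c "
from h import *
print(np.round(bot.state()['joint_pos'],3))"; python3 plan.py 0.5682 -0.3132 0.16 85.7
```

```text
[-6.830e-01  5.640e-01  2.460e-01  1.255e+00  1.000e-03  8.520e-01]
t 26.9 p [ 0.5696 -0.368   0.2574] yaw 2.05 d [0.546 0.007 0.975] r [ 1.000e-04 -7.000e-04 -4.647e-01] n 0.98 F [-0.1 -0.2  0.1] g 0.602
```

Joint 6 allows heading 85.7° and then turning back clockwise. Aligning above the handle.

step_arm --deltas '[0.1, 0, 0, 0, 0, -0.05, 0.2, 0, 0.1, 0, 0, -0.1, 0.3, 0, 0.2, 0, 0, -0.155, 0.4, 0, 0.3, 0, 0, -0.21, 0.5, 0.007, 0.4, 0, 0, -0.265, 0.546, 0.007, 0.5, 0, 0, -0.32, 0.546, 0.007, 0.6, 0, 0, -0.37, 0.546, 0.007, 0.7, 0, 0, -0.42, 0.546, 0.007, 0.8, 0, 0, -0.465, 0.546, 0.007, 0.9, 0, 0, -0.465, 0.546, 0.007, 0.95, 0, 0, -0.465, 0.546, 0.007, 0.95, 0, 0, -0.465]' --grip 0.1

```text
time_s: 28.4
tcp_pos: [0.5683, -0.3149, 0.1627]
tcp_rot: [[-0.997, 0.076, -0.001], [0.076, 0.997, 0.001], [0.001, 0.0, -1.0]]
force: [-0.9, -0.7, 0.3]
grip_width: 0.548
gripper_force: 0.0
```

```bash
python3 plan.py 0.5682 -0.3132 0.106 85.7; python3 - <<'E'
from h import *
c,im=grab("wrist","w11.png")
hsv=cv2.cvtColor(im,cv2.COLOR_RGB2HSV)
m=cv2.inRange(hsv,(0,150,50),(8,255,255))|cv2.inRange(hsv,(172,150,50),(180,255,255))
k,l,st,ce=cv2.connectedComponentsWithStats(m); i=1+np.argmax(st[1:,4]); print(st[i],ce[i])
x,y,w,h=st[i,:4]
for r in range(0,h,5): print(y+r,"".join("%4d"%hsv[y+r,x+q,2] if l[y+r,x+q]==i else "   ." for q in range(0,w,6)))
print("u0",x,"proj",[np.round(proj(c,[.5682,-.3132,z]),1) for z in (.0985,.1225)])
E
```

```text
t 28.4 p [ 0.5683 -0.3149  0.1627] yaw 85.62 d [0.002 0.016 0.567] r [ 0.0001 -0.0002 -0.0004] n 0.57 F [-0.9 -0.7  0.3] g 0.548
[ 296  215   66   88 3664] [328.47789301 252.73144105]
215    .   .   .   .   . 119 120   .   .   .   .
220    .   .   .   . 119 133 133 127   .   .   .
225    .   .   . 192 157 180 178 151 185   .   .
230    .   . 199 199 180 198 199 192 198 196   .
235    . 183 199 199 180 198 199 191 199 199 153
240    . 198 199 199 181 198 198 191 198 198 161
245    . 198 198 190 181 198 198 189 198 198 134
250  157 198 198 194 181 197 198 187 198 161 133
255  127 198 198 196 183 198 197 186 189 134 134
260    . 198 198 197 183 197 198 185 134 133 134
265    . 195 197 197 184 197 198 183 133 133 122
270    .   . 198 197 184 197 197 182 133 133   .
275    .   . 124 190 185 196 197 173 132   .   .
280    .   .   .   . 185 196 191 122   .   .   .
285    .   .   .   . 185   .   . 123   .   .   .
290    .   .   .   . 185   . 135 121   .   .   .
295    .   .   .   . 130   . 132 120   .   .   .
300    .   .   .   . 126   . 132 117   .   .   .
u0 296 proj [array([327.6, 249.7]), array([327.9, 263.7])]
```

The handle is aligned with the tool, and its heights match: the foot at 0.0985 and the top at 0.1225 project exactly. Descending with a force watch, then gripping.

step_arm --deltas '[0, 0.015, 0.15, 0, 0, 0, 0, 0.015, 0.3, 0, 0, 0, 0, 0.015, 0.4, 0, 0, 0, 0, 0.015, 0.48, 0, 0, 0, 0, 0.015, 0.54, 0, 0, 0, 0, 0.015, 0.56, 0, 0, 0, 0, 0.015, 0.56, 0, 0, 0]'

```text
time_s: 29.32
tcp_pos: [0.5686, -0.314, 0.1071]
tcp_rot: [[-0.997, 0.076, 0.0], [0.076, 0.997, -0.0], [-0.0, -0.0, -1.0]]
force: [-0.1, -0.2, 0.6]
grip_width: 0.548
gripper_force: 0.0
```

step_arm --deltas '[0, 0, 0, 0, 0, 0, 0, 0, 0, 0, 0, 0, 0, 0, 0, 0, 0, 0, 0, 0, 0, 0, 0, 0, 0, 0, 0, 0, 0, 0]' --grip -1

```text
time_s: 29.95
tcp_pos: [0.5688, -0.3127, 0.1076]
tcp_rot: [[-0.997, 0.075, 0.001], [0.075, 0.997, 0.002], [-0.001, 0.002, -1.0]]
force: [-0.9, 5.9, 5.2]
grip_width: 0.149
gripper_force: 60.0
```

step_arm --deltas '[0, 0.01, -0.005, 0, 0, 0.02, 0, 0.012, -0.005, 0, 0, 0.055, 0, 0.012, -0.005, 0, 0, 0.09, 0, 0.012, -0.005, 0, 0, 0.125, 0, 0.012, -0.005, 0, 0, 0.16, 0, 0.012, -0.005, 0, 0, 0.195, 0, 0.012, -0.005, 0, 0, 0.23, 0, 0.012, -0.005, 0, 0, 0.265, 0, 0.012, -0.005, 0, 0, 0.3, 0, 0.012, -0.005, 0, 0, 0.335, 0, 0.012, -0.005, 0, 0, 0.36, 0, 0.012, -0.005, 0, 0, 0.36]'

```text
time_s: 31.45
tcp_pos: [0.5677, -0.3141, 0.1077]
tcp_rot: [[-0.356, 0.934, -0.002], [0.934, 0.356, -0.003], [-0.002, -0.003, -1.0]]
force: [-3.8, -2.6, 2.4]
grip_width: 0.149
gripper_force: 59.5
```

```bash
python3 plan.py 0.5688 -0.3127 0.107 11.8; python3 -c "
from h import *
s=bot.state();print(np.round(s['force'],1),np.round(s['ft_torque'],2))"
```

```text
t 31.45 p [ 0.5677 -0.3141  0.1077] yaw 20.85 d [0.009 0.015 0.007] r [-0.0008  0.0007  0.0503] n 0.01 F [-3.8 -2.6  2.4] g 0.149
[-3.8 -2.6  2.4] [-0.61  0.85 -0.03]
```

Turned to within about 9° of the stop; finishing in small steps and watching the moment.

step_arm --deltas '[0, 0, 0, 0, 0, 0.015, 0, 0, 0, 0, 0, 0.03, 0, 0, 0, 0, 0, 0.04, 0, 0, 0, 0, 0, 0.048, 0, 0, 0, 0, 0, 0.048]'

```text
time_s: 32.08
tcp_pos: [0.5675, -0.3141, 0.1077]
tcp_rot: [[-0.212, 0.977, -0.002], [0.977, 0.212, -0.003], [-0.002, -0.003, -1.0]]
force: [-5.2, -2.7, 2.5]
grip_width: 0.149
gripper_force: 59.7
```

```bash
python3 plan.py 0.568 -0.3135 0.107 11.8; python3 -c "
from h import *
s=bot.state();print(np.round(s['force'],1),np.round(s['ft_torque'],2))"
```

```text
t 32.08 p [ 0.5675 -0.3141  0.1077] yaw 12.23 d [0.005 0.006 0.007] r [-0.0009  0.0007  0.0024] n 0.01 F [-5.2 -2.7  2.5] g 0.149
[-5.2 -2.7  2.5] [-0.65  1.01 -0.05]
```

step_arm --deltas '[0.003, 0.003, 0, 0, 0, 0.004, 0.003, 0.003, 0, 0, 0, 0.008, 0.003, 0.003, 0, 0, 0, 0.012, 0.003, 0.003, 0, 0, 0, 0.012]'

```text
time_s: 32.58
tcp_pos: [0.5674, -0.3141, 0.1077]
tcp_rot: [[-0.177, 0.984, -0.003], [0.984, 0.177, -0.004], [-0.003, -0.004, -1.0]]
force: [-5.9, -4.2, 3.1]
grip_width: 0.144
gripper_force: 60.2
```

```bash
python3 plan.py 0.568 -0.3135 0.107 10; python3 -c "
from h import *
s=bot.state();print(np.round(s['force'],1),np.round(s['ft_torque'],2))"
```

```text
t 32.58 p [ 0.5674 -0.3141  0.1077] yaw 10.2 d [0.005 0.007 0.007] r [-0.0012  0.001   0.0011] n 0.01 F [-5.9 -4.2  3.1] g 0.144
[-5.9 -4.2  3.1] [-0.87  1.25  0.88]
```

The moment jumped to 0.9 N m at heading 10.2° (the stop was expected near 11.8°), so the switch is at its stop. Releasing and backing off straight up.

step_arm --deltas '[0, 0, 0, 0, 0, 0, 0, 0, 0, 0, 0, 0, 0, 0, 0, 0, 0, 0]' --grip 0

```text
time_s: 32.95
tcp_pos: [0.5692, -0.3121, 0.1074]
tcp_rot: [[-0.175, 0.985, 0.0], [0.985, 0.175, 0.0], [0.0, 0.0, -1.0]]
force: [-0.9, -0.2, 0.6]
grip_width: 0.502
gripper_force: 0.0
```

step_arm --deltas '[0, 0, -0.1, 0, 0, 0, 0, 0, -0.4, 0, 0, 0, 0, 0, -0.8, 0, 0, 0, 0, 0, -1, 0, 0, 0, 0, 0, -1, 0, 0, 0]'

```text
time_s: 33.58
tcp_pos: [0.5702, -0.3131, 0.2102]
tcp_rot: [[-0.175, 0.985, 0.004], [0.985, 0.175, -0.003], [-0.003, 0.003, -1.0]]
force: [-0.7, 0.1, 0.1]
grip_width: 0.501
gripper_force: 0.0
```

step_arm --deltas '[-0.4, 0, -0.3, 0, 0, 0, -0.6, 0, -0.5, 0, 0, 0, -0.6, 0, -0.5, 0, 0, 0, -0.6, 0, -0.5, 0, 0, 0]'

```text
time_s: 34.08
tcp_pos: [0.5787, -0.3703, 0.2556]
tcp_rot: [[-0.175, 0.985, -0.002], [0.985, 0.175, 0.002], [0.002, -0.002, -1.0]]
force: [-0.5, 0.9, 0.2]
grip_width: 0.499
gripper_force: 0.0
```

```bash
python3 plan.py 0.568 -0.313 0.2 2; python3 - <<'E'
from h import *
c,im=grab("wrist","w12.png")
hsv=cv2.cvtColor(im,cv2.COLOR_RGB2HSV)
m=cv2.inRange(hsv,(0,150,50),(8,255,255))|cv2.inRange(hsv,(172,150,50),(180,255,255))
k,l,st,ce=cv2.connectedComponentsWithStats(m); i=1+np.argmax(st[1:,4]); print(st[i],ce[i])
x,y,w,h=st[i,:4]
for r in range(0,h,4): print(y+r,"".join("%4d"%hsv[y+r,x+q,2] if l[y+r,x+q]==i else "   ." for q in range(0,w,4)))
print(x)
def bar(R): print("expected bar top for stop, px",[np.round(proj(c,[.5682+s*.025*np.cos(R),-.3132+s*.025*np.sin(R),.1225]),1) for s in (-1,1)])
bar(np.radians(2.04-80.2))
# lid: bar top
m=cv2.inRange(hsv,(3,110,40),(16,255,255)); k,l,st,ce=cv2.connectedComponentsWithStats(m)
for i in range(1,k):
    if st[i,4]>1500:
        ys,xs=np.nonzero(l==i); P=np.array([ray(c,(a,b),.185)[:2] for a,b in zip(xs,ys)],np.float32); print("lid bar",st[i],cv2.minAreaRect(P*1000))
c,im=grab("scene","s12.png")
g=lambda p:np.round(proj(c,p),1)
hsv=cv2.cvtColor(im,cv2.COLOR_RGB2HSV); m=cv2.inRange(hsv,(3,130,50),(14,255,255)); k,l,st,ce=cv2.connectedComponentsWithStats(m)
for i in range(1,k):
    if st[i,4]>60 and 330<ce[i][0]<430: print("scene",st[i],ce[i])
b=np.array([-np.sin(.0356),np.cos(.0356)])*.059
print("exp bar ends seated",[g([.5624+s*b[0],-.1429+s*b[1],.185]) for s in (1,-1)])
E
```

```text
t 34.08 p [ 0.5787 -0.3703  0.2556] yaw 10.08 d [ 0.581 -0.004  0.557] r [-0.0006 -0.0008  0.0449] n 0.58 F [-0.5  0.9  0.2] g 0.499
[ 299  119   50   64 2038] [323.46810599 148.69185476]
119    .   .   .   .   .   . 101   .   .   .   .   .   .
123    .   .   .   . 117 131 132 133  93   .   .   .   .
127    .   .   .   . 118 132 133 132 114   .   .   .   .
131    .   .   . 134 119 132 133 134 116 134 108   .   .
135    .   . 135 135 118 133 133 132 117 134 134  94   .
139    . 128 135 135 120 132 133 133 118 133 134 132   .
143    . 148 134 134 119 132 132 134 116 133 133 133  91
147    . 202 136 135 119 133 134 133 117 134 133 132 113
151  159 206 189 135 120 133 133 133 117 132 133 132 120
155    . 206 206 157 119 132 134 132 119 133 132 133  99
159    . 204 205 203 148 133 133 134 121 134 133 133   .
163    . 158 204 203 167 132   . 134 121 132 133 119   .
167    .   . 192 203 168 133   . 134 121 133 129   .   .
171    .   .   . 158 177 132   . 133 122 118   .   .   .
175    .   .   .   .   . 163   .   . 122   .   .   .   .
179    .   .   .   .   . 200   .   . 123   .   .   .   .
299
expected bar top for stop, px [array([322.6, 119.6]), array([324.6, 183.9])]
lid bar [ 300  119   50   66 1598] ((569.35498046875, -307.5958557128906), (27.6430606842041, 38.42730712890625), 28.601682662963867)
scene [359 237  46  21 360] [381.60833333 246.72777778]
exp bar ends seated [array([358.8, 237.2]), array([404.8, 252.4])]
```

The switch bar lies on the expected stop line. The lid bar's scene outline (359–405, from row 237) matches the seated position. Handing in.

```bash
python3 -c "
from workcell import bot
print(bot.job_done())"
```

```text
the job is handed in; nothing more can be done
None
```

I handed the job in at about 34 s: the blue tile is glaze side up in the middle of the kiln shelf, the lid is seated flat over both pins, and the isolator is turned clockwise to its stop; no verdict came back.

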